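# Set the light attenuator to its third click

## Robot

A 6-joint arm with a two-finger parallel gripper is mounted at the origin on the work surface. World frame = base frame: x ahead of the robot, y to its left, z up, the work surface at z = 0. Lengths are in m, angles in degrees, forces in N, time in s.
With the tool pointing down it reaches from about 0.4 to 0.825 m from the base axis. Payload 7 kg.
Tool frame: the origin (TCP) lies midway between the tips of the shut fingers; the grasp point (between the pads) lies 19 mm behind it; z points along the fingers, y is the direction in which the jaws open and shut (so a half turn about z gives the same grasp; the last joint's range is limited). The gripper opens to 88 mm and grips with 3 to 60 N. Pads are 19 mm wide; open, the fingers measure 130 mm over their backs; the gripper's body (78 mm by 193 mm) begins 47 mm behind the grasp point.
Start: joints at [85.147, 20.546, 0.682, 0, -70.136, -16.507], TCP at [0.246, 0.629, 0.227] pointing down, gripper open.
Joint ranges: [-176.03, 176.03], [-82.01, 121.73], [-58.28, 71.71], [-173.87, 95.51], [-174.79, -0.11], [-173.66, 173.66]. Speed limits (degrees/s): [136.94, 136.94, 172.46, 180, 180, 180].

## Interface

Orientations are given as [roll, pitch, yaw] about the fixed x, y, z axes, in that order (R = Rz(yaw) Ry(pitch) Rx(roll)).
In Python, from plant import sensors, cams, job gives the robot as it stands.
- The arm moves only by the tool move_arm, never from a script. Its argument "commands" is a list of rows, each a list of 7 numbers: the finger opening in cm, from 0 to 8.76, then the shift along the tool's x, y, z in cm, then the turn, a rotation vector about the tool's x, y, z in rad. In form: [[hand, x, y, z, wx, wy, wz], ...]. A call has exactly 8 rows; each row is the pose to reach, as a shift and turn from the pose commanded when the call began, along the tool's axes at that moment; what a row does not reach only later rows make up. A row lasts 1/8 s, in which the tool goes at most 62.5 mm and 10.7 degrees, less where a joint would pass 70% of its speed; a pose out of reach is approached as far as the arm can. A call with a gripper value outside its range is refused whole. The fingers move at their own pace and stop on an object; the grip force is fixed at half the most. Time passes only in rows, so rows that repeat a pose let the fingers close, or fill a call up. It gives the time, the measured TCP pose, the force and the opening at its end, in the units of the state.
- sensors.get_obs(): the state, without advancing time (a new reading comes with each control period).
- cams.snapshot(name): name is "scene" or "top" or "wrist"; returns a dict with "frame" (384x512x3 uint8, red, green, blue), "camera_matrix" (3x3 intrinsics, pixels), "R" (3x3) and "t" (3): a world point X has camera coordinates R X + t. Camera axes: x right, y down, z forward; pixel columns grow to the right and rows downward; lengths in m; the calibration is good to about 2 mm. The wrist camera is an equidistant fisheye: a pixel r from the principal point sees the ray r / f radians off the axis. A picture is of the moment at which its call begins. There is no depth.
- job.close_job(): hands the job in, once; it reports no verdict.
The state is a dict: "clock": time; "joint_pos": joint angles; "qvel": joint speeds; "tau": joint torques, N m; "tool_pos": TCP position; "orientation": TCP orientation; "force": force on the tool from outside, world axes, zero at the start; "moment": the same for the moment, N m; "opening": finger opening in m.
Only numpy, scipy, OpenCV 4.12 (cv2) and the standard library are available. Lean on these libraries where they do the work, as an engineer would, in place of code of your own. Each camera call takes 0.05 s, during which the arm holds its last target.

## Task

On the white light unit, gently push the flat-paddle attenuator lever with closed fingertips (do not grip it) all the way to its closed end, the end with the raised black block, then push it back the other way, feeling the clicks, and leave it resting in the third click. Do not let it run past the third click, because the next one would bleach the specimen, and leave the ball-ended lever on the grey control box and everything else on the bench where it is.

Things in the scene. Friction and masses are not known exactly. Their poses are not given: they have to be found in the camera images.
- light_unit: White light unit, fixed, 150 x 210 x 80 mm (its x, y, z). Origin at the centre of its underside, z up. The lever travels in a dark slot along the middle of its top, along the unit's own y axis. The closed end is at its -y end, where a black block 90 mm long (x), 16 mm wide and 12 mm high stands on the top, centred 95 mm from the unit's centre. A round light port sticks out 30 mm at its +x face.
- paddle (a point): Centre of the attenuator lever's paddle: an upright dark steel plate 32 mm wide (unit x), 10 mm thick (unit y, the direction of travel) and 34 mm tall, 111 mm above the bench (31 mm above the unit's top); it spans 14 to 48 mm above the unit's top, on a thin steel stem. Axes as the unit's. At the closed end it is at unit y = -40 mm, at the other end at +40 mm.
- attenuator (a joint): Travel of the attenuator lever in m: 0 at the closed end stop, growing along the unit's +y to 0.080. It has a sprung detent: it rests at 0 (closed) and at clicks 1 to 5, every 16 mm (third click = 0.048). Leaving a click takes about 6 N; half-way (8 mm) to the next one the resistance vanishes and the lever snaps forward by itself into the next click and stays. It starts at or between clicks 1 and 3.
- control_box: Grey control box, fixed, 120 x 160 x 53 mm, origin at the centre of its underside. It and the light unit may stand in each other's places.
- ball (a point): Centre of the black ball (28 mm across, 85 mm above the bench) of the control box's own lever, which slides along that box's y. To be left alone.
- oil_bottle: Loose bystander: amber dropper bottle, 28 mm across, 62 mm tall. Origin at its underside.
- stain_jar: Loose bystander: glass jar with lid, 52 mm across, 70 mm tall. Origin at its underside.
- slide_box: Loose bystander: flat slide box 85 x 100 x 30 mm. Origin at its underside.
- beaker: Loose bystander: glass beaker 60 mm across, 75 mm tall. Origin at its underside.
- tally_counter: Loose bystander: small cell counter 50 x 75 x 45 mm with four keys. Origin at its underside.
- slide_tray: Loose bystander: aluminium tray 100 x 200 x 10 mm with four glass slides. Origin at its underside.
- small_screwdriver: Loose bystander: screwdriver 150 mm long, lying. Origin at its underside.

How it is judged (in metres and radians):
On the way, in this order (a step that is already met when the one before it is completed fails the run):
1. the attenuator lever is pushed fully to its closed end (value of joint attenuator below 0.003 m), for 0.1 s.
2. the lever rests in the third click (value of joint attenuator between 0.0445 and 0.0515 m), for 0.2 s.
At the end, for the whole second after the job is handed in: The attenuator lever rests in its third click (travel 48 mm, within 3.5 mm), the ball lever is within 6 mm of where it was, nothing touched (all of step 2 and velocity of joint attenuator between -0.005 and 0.005 m/s and distance of ball from where it was at the start of the episode below 0.006 m).
It fails at once if the lever runs past the third click towards the fourth (value of joint attenuator above 0.056 m).
It fails at once if the lever is gripped or forced (over 35 N) (contact force between attenuator and the fingers above 35 N).
It fails at once if the ball-ended lever is moved (distance of ball from where it was at the start of the episode above 0.006 m).
It fails at once if a loose thing on the bench is shoved or lifted (distance of any of oil_bottle, stain_jar, slide_box, beaker, tally_counter, slide_tray, small_screwdriver from where it was at the start of the episode above 0.015 m).
It also fails if it takes over 70 s, if anything falls off the work surface, if the arm or the gripper's body presses on something with over 40 N, if the wrist force passes 120 N, or if a joint passes its speed limit or range.

## Working session

There is one attempt and no reset: what is moved stays moved. The work goes in short steps, Python scripts to look and compute and a tool call to move; the robot and the scene stay as the last step left them, time stands still between calls to the robot, and variables do not carry over. Pictures are saved under pics/ and viewed, and the job is handed in when it is done.

Besides the shell and the picture viewer there is one more tool, called by a JSON object that holds its "name" and its "arguments", one argument or row to a line. move_arm: Moves the arm, as the interface text tells. Its arguments: {"type":"object","properties":{"commands":{"type":"array"}},"required":["commands"]}

```bash
mkdir -p pics
python3 - <<'E'
from plant import sensors,cams,job
import cv2,numpy as np,pickle
o=sensors.get_obs(); print({k:np.round(v,4) for k,v in o.items()})
for n in ["scene","top","wrist"]:
    s=cams.snapshot(n); pickle.dump(s,open(f"pics/{n}0.pkl","wb"))
    cv2.imwrite(f"pics/{n}0.png",cv2.resize(s["frame"][:,:,::-1],(800,600),interpolation=cv2.INTER_CUBIC))
    print(n,s["camera_matrix"].round(1).tolist(),s["R"].round(3).tolist(),s["t"].round(3).tolist())
E
```

```text
{'clock': np.float64(0.0), 'joint_pos': array([ 8.51476e+01,  2.05901e+01,  6.32800e-01, -2.20000e-02,
       -7.01370e+01, -1.65071e+01]), 'qvel': array([ 0.0455,  0.1183, -0.0261,  0.029 , -0.097 , -0.0394]), 'tau': array([-1.60000e-03, -5.82726e+01,  2.93061e+01,  6.99740e+00,
        7.00000e-03, -2.00000e-04]), 'tool_pos': array([0.2457, 0.6282, 0.2256]), 'orientation': array([ 1.799037e+02, -6.900000e-03, -2.136700e+01]), 'force': array([0.3618, 0.0344, 0.7901]), 'moment': array([-0.0293, -0.0137, -0.05  ]), 'opening': np.float64(0.0878)}
scene [[408.9, 0.0, 259.1], [0.0, 408.9, 187.2], [0.0, 0.0, 1.0]] [[-0.829, 0.56, 0.004], [0.44, 0.656, -0.613], [-0.346, -0.507, -0.79]] [0.444, -0.19, 1.58]
top [[414.5, 0.0, 248.9], [0.0, 414.5, 199.3], [0.0, 0.0, 1.0]] [[-0.002, -1.0, -0.016], [-0.982, 0.005, -0.19], [0.19, 0.016, -0.982]] [0.021, 0.544, 1.147]
wrist [[297.3, 0.0, 256.9], [0.0, 297.3, 191.5], [0.0, 0.0, 1.0]] [[-0.364, -0.931, 0.002], [-0.9, 0.352, 0.258], [-0.241, 0.092, -0.966]] [0.674, -0.033, 0.389]
```

View pics/scene0.png

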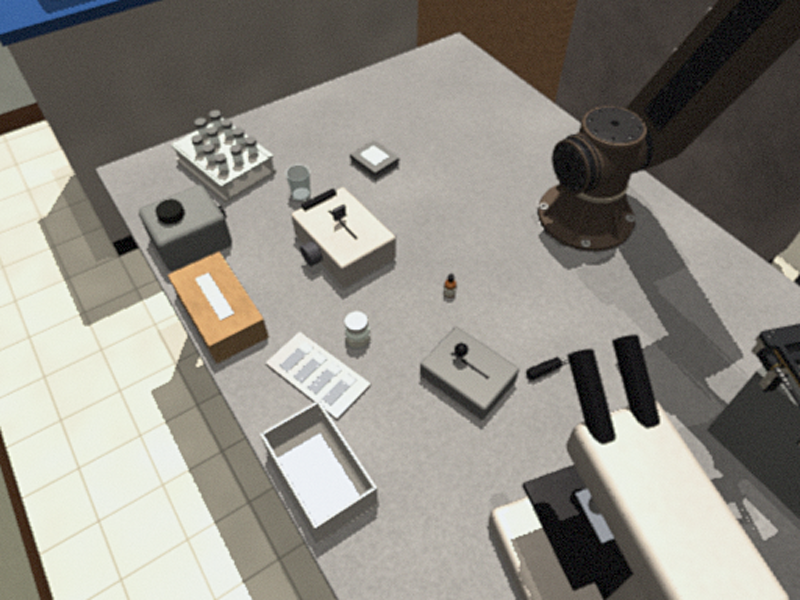

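View pics/top0.png

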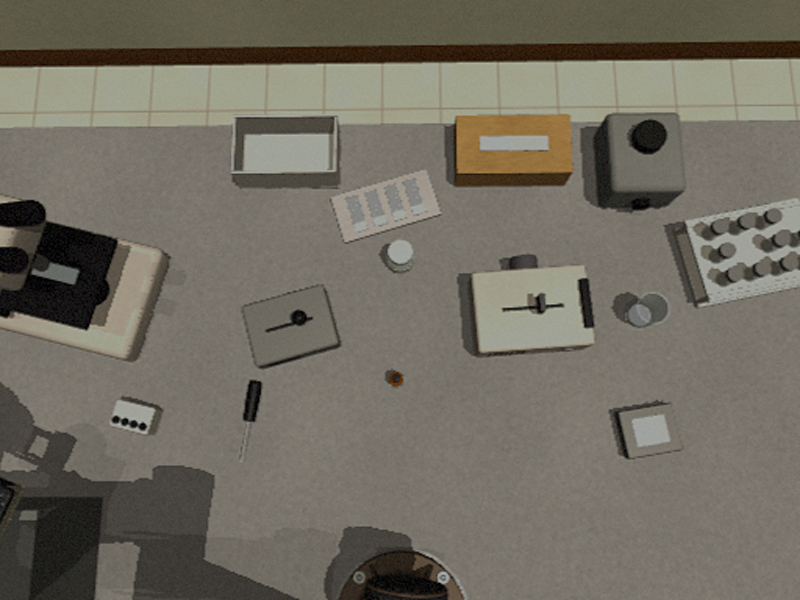

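View pics/wrist0.png

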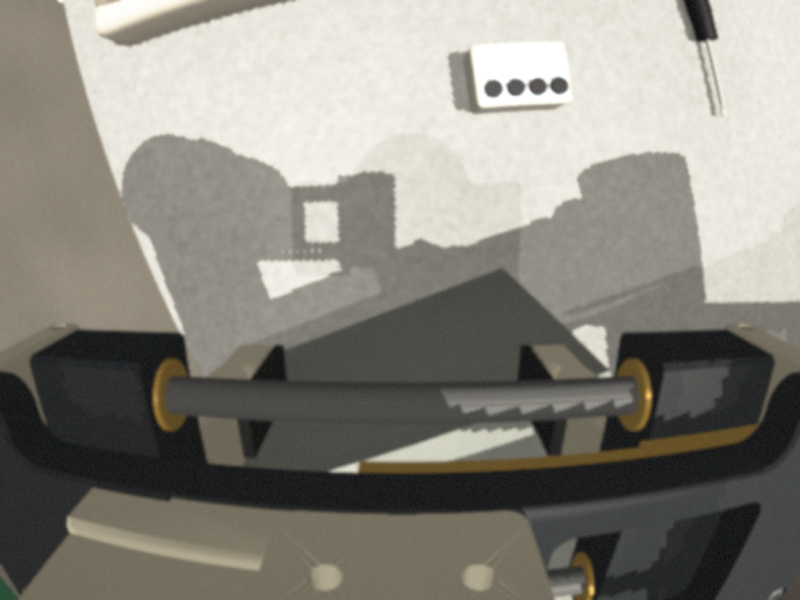

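The scene and top views both show the cream light unit. In the 800x600 top view its centre is near (533,310), with the black block at right (587,303), the port at top (523,262) and the paddle at about (541,303). The grey box is at (292,325). I'll enlarge the top view to measure it.

Run:
```python
import cv2,pickle
s=pickle.load(open("pics/top0.pkl","rb"));f=s["frame"][:,:,::-1]
c=f[160:235,290:390]; cv2.imwrite("pics/topcrop.png",cv2.resize(c,None,fx=8,fy=8,interpolation=cv2.INTER_CUBIC))
s=pickle.load(open("pics/scene0.pkl","rb"));f=s["frame"][:,:,::-1]
c=f[110:190,175:275]; cv2.imwrite("pics/scenecrop.png",cv2.resize(c,None,fx=7,fy=7,interpolation=cv2.INTER_CUBIC))
```

```text
(no output)
```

View pics/topcrop.png

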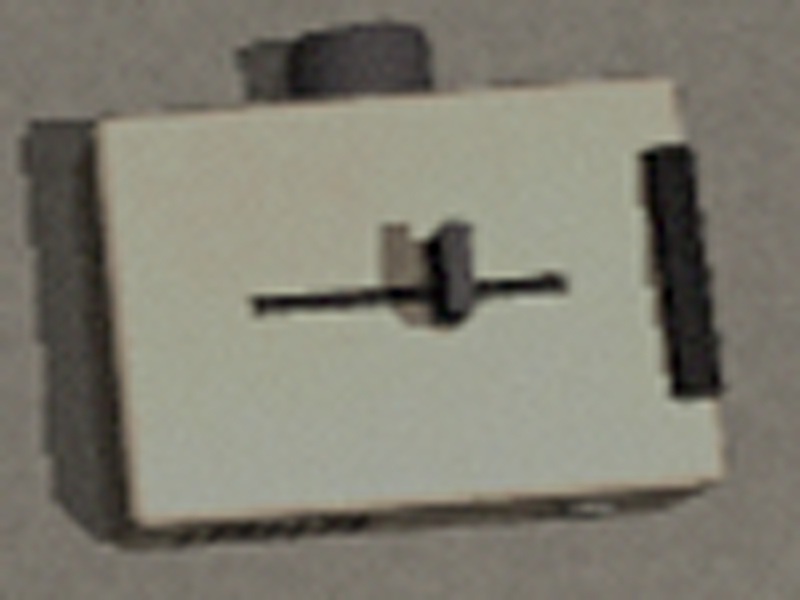

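View pics/scenecrop.png

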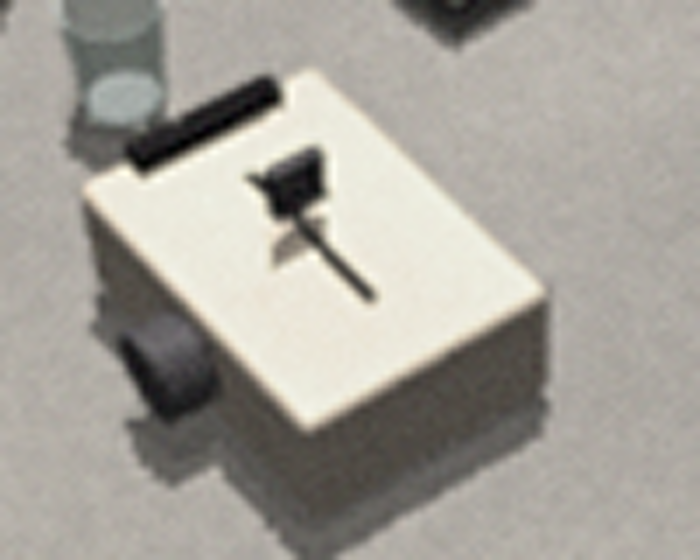

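```bash
cat > h.py <<'E'
import numpy as np,pickle
def ray(s,uv,z):
    K,R,t=s["camera_matrix"],np.array(s["R"]),np.array(s["t"])
    d=R.T@np.linalg.solve(K,np.array([uv[0],uv[1],1.]));c=-R.T@t
    return c+d*(z-c[2])/d[2]
def proj(s,X):
    K,R,t=s["camera_matrix"],np.array(s["R"]),np.array(s["t"])
    p=K@(R@np.asarray(X)+t);return p[:2]/p[2]
def fit(W,L):
    W=np.array(W)[:,:2];L=np.array(L)
    w=W-W.mean(0);l=L-L.mean(0)
    a=np.arctan2((l[:,0]*w[:,1]-l[:,1]*w[:,0]).sum(),(l*w).sum())
    R=np.array([[np.cos(a),-np.sin(a)],[np.sin(a),np.cos(a)]])
    t=W.mean(0)-R@L.mean(0)
    return a,R,t,W-(L@R.T+t)
L=np.array([[.075,.105],[.075,-.105],[-.075,-.105],[-.075,.105]])
E
python3 - <<'E'
from h import *
s=pickle.load(open("pics/top0.pkl","rb")); off=np.array([290,160]);k=8
print("cam",-s["R"].T@s["t"])
C=[(98,120),(672,78),(722,480),(138,525)]
W=[ray(s,(np.array(c)+.5)/k+off-.5,.08) for c in C]
a,R,t,r=fit(W,L);print("top",np.degrees(a),t,(r*1000).round(1).tolist())
for c in [(440,225),(470,222),(473,312),(457,268)]:
    print("pad",c,R.T@(ray(s,(np.array(c)+.5)/k+off-.5,.128)[:2]-t))
for c in [(255,303),(565,283)]: print("slot",R.T@(ray(s,(np.array(c)+.5)/k+off-.5,.08)[:2]-t))
s=pickle.load(open("pics/scene0.pkl","rb")); off=np.array([175,110]);k=7
print("cam",-s["R"].T@s["t"])
C=[(310,430),(85,188),(312,68),(548,292)]
W=[ray(s,(np.array(c)+.5)/k+off-.5,.08) for c in C]
a,R,t2,r=fit(W,L);print("scene",np.degrees(a),t2,(r*1000).round(1).tolist())
for c in [(248,178),(320,148)]: print("pad",R.T@(ray(s,(np.array(c)+.5)/k+off-.5,.128)[:2]-t2))
E
```

```text
cam [ 3.15260656e-01 -3.01199568e-04  1.23009490e+00]
top 3.9653998453724615 [ 0.54410055 -0.23993169] [[-2.1, -2.9], [-2.5, 2.0], [2.5, 3.5], [2.1, -2.6]]
pad (440, 225) [ 0.01556406 -0.00328363]
pad (470, 222) [ 0.01584281 -0.01350978]
pad (473, 312) [-0.01514691 -0.01089601]
pad (457, 268) [ 0.00032749 -0.00728777]
slot [0.00231417 0.05350437]
slot [ 0.00136943 -0.05589481]
cam [0.99738039 0.67658596 1.12945948]
scene 4.188586828448643 [ 0.54618815 -0.23721602] [[-2.0, -2.1], [-4.2, 3.0], [2.9, 1.6], [3.4, -2.5]]
pad [ 0.0246505  -0.01340628]
pad [-0.01520506 -0.00879982]
```

```bash
cat >> h.py <<'E'
from scipy.spatial.transform import Rotation as Ro
A=np.radians(4.05); U=np.array([.545,-.2385]); RU=np.array([[np.cos(A),-np.sin(A)],[np.sin(A),np.cos(A)]])
def w(ux,uy): return RU@np.array([ux,uy])+U
def R0(yaw): return Ro.from_euler('xyz',[180,0,yaw],degrees=True)
def shift(p0,yaw0,p1): return R0(yaw0).as_matrix().T@(np.array(p1)-np.array(p0))*100
E
python3 - <<'E'
from h import *
p1=[*w(0,.03),.18];print(p1)
print(shift([.246,.629,.227],-21.36,p1))
for f in np.arange(0,1.01,.125): print(f,np.hypot(*(np.array([.246,.629])*(1-f)+f*np.array(p1[:2]))))
E
```

```text
[np.float64(0.5428811904220651), np.float64(-0.2085749161075119), 0.18]
[58.1555661  67.19101089  4.7       ]
0.0 0.6753939591083118
0.125 0.5958566389964611
0.25 0.5278356388484341
0.375 0.4762908588322124
0.5 0.44695938958918296
0.625 0.4442629883784604
0.75 0.4686616081035458
0.875 0.5163283801454841
1.0 0.5815698432203428
```

{"name": "move_arm", "arguments": {
  "commands": [
    [0,4,3,0,0,0,0],
    [0,8.5,6.5,0,0,0,0],
    [0,13,10,0,0,0,0],
    [0,17.5,13.5,0,0,0,0],
    [0,22,17,0,0,0,0],
    [0,26.5,20.5,0,0,0,0],
    [0,31,24,0,0,0,0],
    [0,35.5,27,0,0,0,0]
  ]
}}

```text
clock: 1.15
tool_pos: [0.4786, 0.2461, 0.2267]
orientation: [-180.0, -0.0, -21.3]
force: [0.8, 0.6, 0.6]
opening: 0.0131
```

{"name": "move_arm", "arguments": {
  "commands": [
    [0,2.8,5,0,0,0,0.14],
    [0,5.6,10,0,0,0,0.28],
    [0,8.5,15,0,0,0,0.42],
    [0,11.3,20,0,0,0,0.56],
    [0,14.2,25,0,0,0,0.7],
    [0,17,30,0,0,0,0.84],
    [0,20,35.2,0,0,0,0.98],
    [0,22.7,40.2,2,0,0,1.128]
  ]
}}

```text
clock: 2.15
tool_pos: [0.5442, -0.2114, 0.2078]
orientation: [-179.8, -0.0, -86.3]
force: [-0.1, 0.6, 0.6]
opening: 0.0002
```

Run:
```python
from plant import sensors,cams,job
import cv2,numpy as np,pickle
from h import *
o=sensors.get_obs(); print(o["clock"],o["tool_pos"],o["orientation"],o["opening"],o["force"])
print("unit",RU.T@(o["tool_pos"][:2]-U))
for n in ["top","wrist"]:
    s=cams.snapshot(n); pickle.dump(s,open(f"pics/{n}1.pkl","wb"))
    f=s["frame"][:,:,::-1]
    if n=="top": f=f[130:250,270:430]
    cv2.imwrite(f"pics/{n}1.png",cv2.resize(f,(800,600),interpolation=cv2.INTER_CUBIC))
```

```text
2.15 [ 0.5441932  -0.21144417  0.20777318] [-1.79813475e+02 -4.69141349e-02 -8.62500433e+01] 0.00022594821071222836 [-0.05090202  0.59636308  0.56749688]
unit [0.00110609 0.02704525]
```

View pics/wrist1.png

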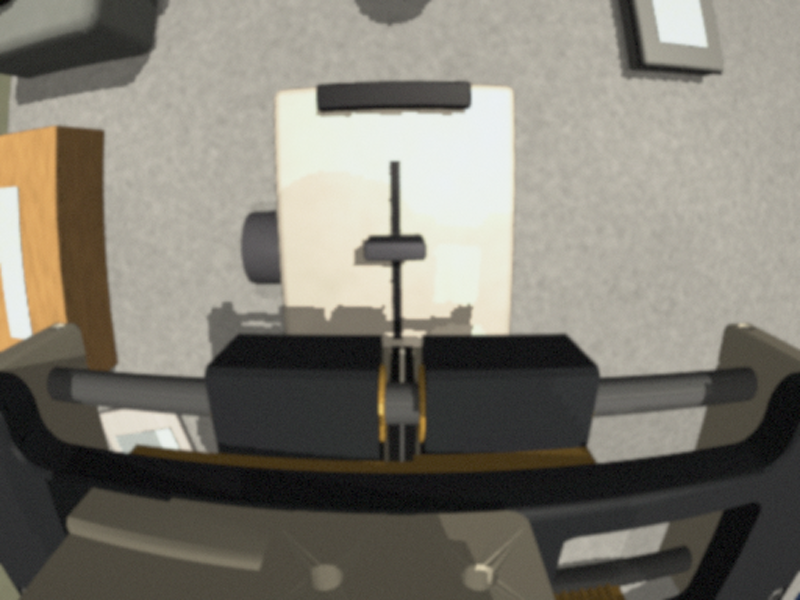

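View pics/top1.png

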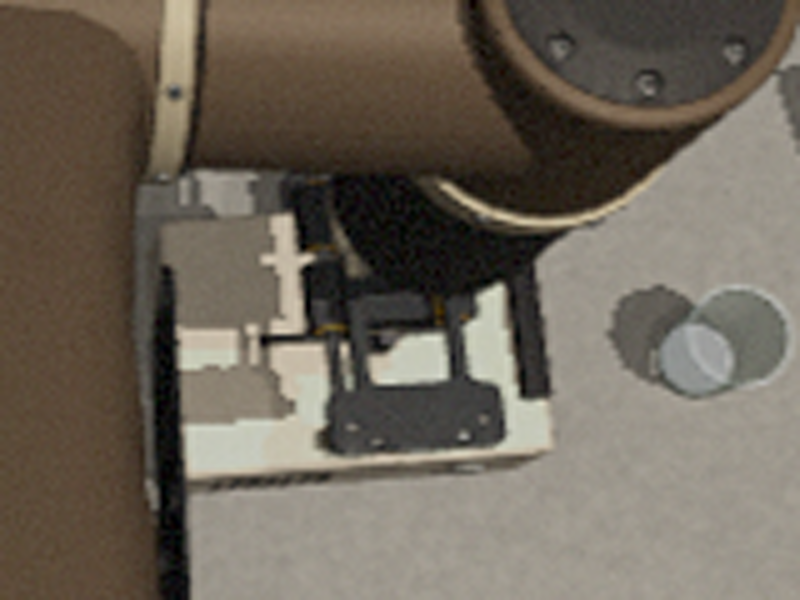

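The wrist view shows the closed fingers on the slot line at (400,340), the paddle at (396,248), the block at (393,95), and the beaker clear of the path. I'll check the paddle position with the fisheye model.

```bash
cat >> h.py <<'E'
def wray(s,uv,z):
    K,R,t=s["camera_matrix"],np.array(s["R"]),np.array(s["t"])
    d=(np.array(uv)-K[:2,2])/K[0,0];th=np.hypot(*d)
    v=R.T@np.r_[d/th*np.sin(th),np.cos(th)];c=-R.T@t
    return c+v*(z-c[2])/v[2]
def u(p): return RU.T@(np.asarray(p)[:2]-U)*1000
E
python3 - <<'E'
from h import *
import cv2
s=pickle.load(open("pics/wrist1.pkl","rb"))
q=lambda a,b:((a+.5)*.64-.5,(b+.5)*.64-.5)
print("cam",-s["R"].T@s["t"])
for n,a,b,z in [("topNW",278,91,.08),("topNE",513,89,.08),("slotend",395,162,.08),("padL",366,238,.128),("padR",426,236,.128),("padbot",396,260,.094),("blockfrontL",319,107,.08),("blockfrontR",470,104,.08)]:
    print(n,u(wray(s,q(a,b),z)).round(1))
f=s["frame"][130:180,215:290,::-1]
cv2.imwrite("pics/wc.png",cv2.resize(f,None,fx=10,fy=10,interpolation=cv2.INTER_CUBIC))
E
```

```text
cam [ 0.54530533 -0.28479862  0.36110892]
topNW [  70.5 -104.1]
topNE [ -72.4 -102.7]
slotend [ -0.1 -56.4]
padL [ 14.7 -16.6]
padR [-15.6 -17.2]
padbot [0.1 1. ]
blockfrontL [ 45.1 -91.9]
blockfrontR [-45.6 -92.1]
```

View pics/wc.png

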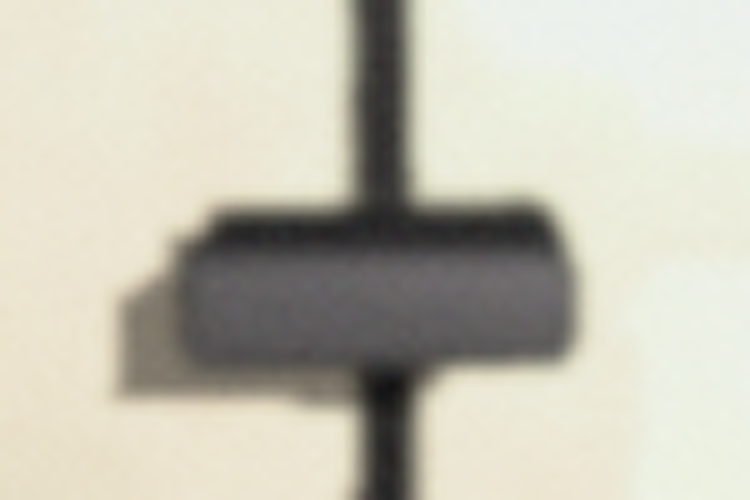

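Run:
```python
from h import *
s=pickle.load(open("pics/wrist1.pkl","rb"))
for v in (154.5,160,165.5): print(u(wray(s,(253,v),.128)).round(1))
```

```text
[ -0.2 -14.5]
[ -0.1 -10.1]
[-0.1 -5.6]
```

{"name": "move_arm", "arguments": {
  "commands": [
    [0,0,0,2,0,0,0],
    [0,0,0,4,0,0,0],
    [0,0,0,6,0,0,0],
    [0,0,0,7.5,0,0,0],
    [0,0,0,8.5,0,0,0],
    [0,0,0,9.5,0,0,0],
    [0,0,0,10.3,0,0,0],
    [0,0,0,10.5,0,0,0]
  ]
}}

```text
clock: 3.25
tool_pos: [0.543, -0.2092, 0.1011]
orientation: [180.0, 0.0, -86.0]
force: [1.0, -0.3, -0.4]
opening: 0.0002
```

{"name": "move_arm", "arguments": {
  "commands": [
    [0,0.3,0,0,0,0,0],
    [0,0.6,0,0,0,0,0],
    [0,0.9,0,0,0,0,0],
    [0,1.2,0,0,0,0,0],
    [0,1.4,0,0,0,0,0],
    [0,1.6,0,0,0,0,0],
    [0,1.8,0,0,0,0,0],
    [0,2,0,0,0,0,0]
  ]
}}

```text
clock: 4.25
tool_pos: [0.5445, -0.2292, 0.1015]
orientation: [180.0, 0.0, -86.0]
force: [-0.2, -0.6, 1.0]
opening: 0.0004
```

{"name": "move_arm", "arguments": {
  "commands": [
    [0,0.1,0,0,0,0,0],
    [0,0.2,0,0,0,0,0],
    [0,0.3,0,0,0,0,0],
    [0,0.4,0,0,0,0,0],
    [0,0.5,0,0,0,0,0],
    [0,0.5,0,0,0,0,0],
    [0,0.5,0,0,0,0,0],
    [0,0.5,0,0,0,0,0]
  ]
}}

```text
clock: 5.25
tool_pos: [0.5449, -0.2334, 0.1016]
orientation: [-180.0, 0.0, -86.0]
force: [-0.5, 4.8, 2.3]
opening: 0.0004
```

{"name": "move_arm", "arguments": {
  "commands": [
    [0,0.15,0,0,0,0,0],
    [0,0.3,0,0,0,0,0],
    [0,0.45,0,0,0,0,0],
    [0,0.6,0,0,0,0,0],
    [0,0.75,0,0,0,0,0],
    [0,0.9,0,0,0,0,0],
    [0,1,0,0,0,0,0],
    [0,1,0,0,0,0,0]
  ]
}}

```text
clock: 6.25
tool_pos: [0.5456, -0.2443, 0.1015]
orientation: [180.0, -0.0, -86.0]
force: [1.3, 0.0, -0.1]
opening: 0.0006
```

{"name": "move_arm", "arguments": {
  "commands": [
    [0,0.15,0,0,0,0,0],
    [0,0.3,0,0,0,0,0],
    [0,0.45,0,0,0,0,0],
    [0,0.6,0,0,0,0,0],
    [0,0.75,0,0,0,0,0],
    [0,0.9,0,0,0,0,0],
    [0,1,0,0,0,0,0],
    [0,1,0,0,0,0,0]
  ]
}}

```text
clock: 7.25
tool_pos: [0.5463, -0.2544, 0.1016]
orientation: [180.0, -0.0, -86.0]
force: [-0.2, 0.3, 1.3]
opening: 0.0004
```

```bash
cat > look.py <<'E'
from plant import sensors,cams
import cv2,sys
from h import *
o=sensors.get_obs(); print(o["clock"].round(2),"unit TCP",u(o["tool_pos"]).round(1),o["tool_pos"][2].round(4),"F",(RU.T@o["force"][:2]).round(1))
s=cams.snapshot("wrist");pickle.dump(s,open(f"pics/{sys.argv[1]}.pkl","wb"))
cv2.imwrite(f"pics/{sys.argv[1]}.png",cv2.resize(s["frame"][60:240,136:376,::-1],(800,600),interpolation=cv2.INTER_CUBIC))
E
python3 look.py w2
```

```text
Traceback (most recent call last):
  File "look.py", line 4, in <module>
    o=sensors.get_obs(); print(o["clock"].round(2),"unit TCP",u(o["tool_pos"]).round(1),o["tool_pos"][2].round(4),"F",(RU.T@o["force"][:2]).round(1))
                               ^^^^^^^^^^^^^^^^
AttributeError: 'float' object has no attribute 'round'
```

```bash
sed -i 's/o\["clock"\].round(2)/round(float(o["clock"]),2)/; s/o\["tool_pos"\]\[2\].round(4)/round(float(o["tool_pos"][2]),4)/' look.py; python3 look.py w2
```

```text
7.25 unit TCP [  0.2 -15.9] 0.1016 F [-0.2  0.3]
```

View pics/w2.png

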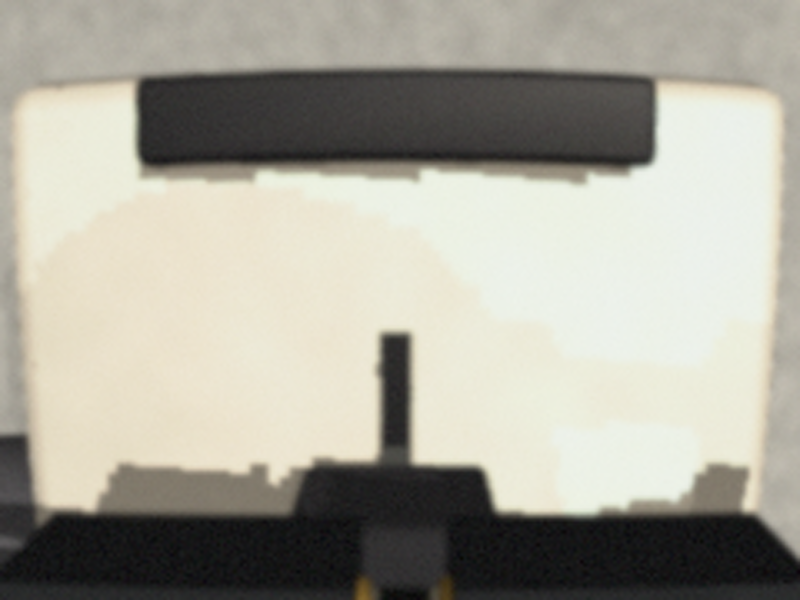

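Run:
```python
from h import *
s=pickle.load(open("pics/w2.pkl","rb"))
for v,z in ((465,.094),(333,.08),(160,.08),(450,.08)): print(v,u(wray(s,(136+395*.3,60+v*.3),z)).round(1))
```

```text
465 [  0.2 -36.1]
333 [  0.2 -57.1]
160 [  0.2 -88.6]
450 [  0.3 -34.9]
```

{"name": "move_arm", "arguments": {
  "commands": [
    [0,0.1,0,0,0,0,0],
    [0,0.2,0,0,0,0,0],
    [0,0.3,0,0,0,0,0],
    [0,0.4,0,0,0,0,0],
    [0,0.5,0,0,0,0,0],
    [0,0.5,0,0,0,0,0],
    [0,0.5,0,0,0,0,0],
    [0,0.5,0,0,0,0,0]
  ]
}}

```text
clock: 8.3
tool_pos: [0.5466, -0.2591, 0.1016]
orientation: [-180.0, -0.0, -86.0]
force: [0.2, -0.8, 0.2]
opening: 0.0004
```

```bash
python3 look.py w3
```

```text
8.3 unit TCP [  0.2 -20.7] 0.1016 F [ 0.1 -0.8]
```

View pics/w3.png

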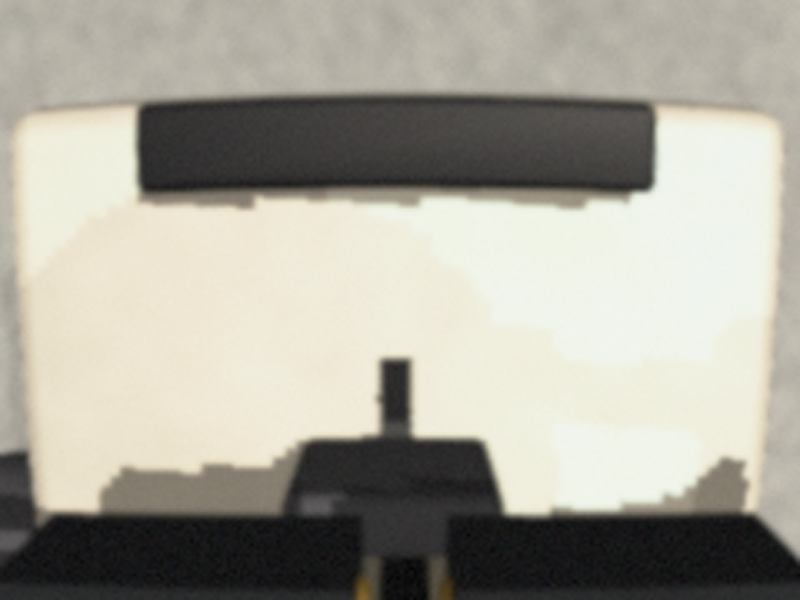

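The paddle's bottom edge is now at row 438 and the finger force is near zero, so it has snapped to closed or nearly so. I'll advance gently to feel the stop.

Run:
```python
from h import *
s=pickle.load(open("pics/w3.pkl","rb"))
for v,z in ((438,.094),(360,.08),(185,.08)): print(v,u(wray(s,(136+395*.3,60+v*.3),z)).round(1))
```

```text
438 [  0.1 -45.7]
360 [  0.2 -56.8]
185 [  0.2 -88.8]
```

{"name": "move_arm", "arguments": {
  "commands": [
    [0,0.05,0,0,0,0,0],
    [0,0.1,0,0,0,0,0],
    [0,0.15,0,0,0,0,0],
    [0,0.2,0,0,0,0,0],
    [0,0.25,0,0,0,0,0],
    [0,0.3,0,0,0,0,0],
    [0,0.3,0,0,0,0,0],
    [0,0.3,0,0,0,0,0]
  ]
}}

```text
clock: 9.35
tool_pos: [0.5468, -0.2621, 0.1016]
orientation: [180.0, 0.0, -86.0]
force: [0.2, 0.4, -1.3]
opening: 0.0008
```

{"name": "move_arm", "arguments": {
  "commands": [
    [0,0.03,0,0,0,0,0],
    [0,0.06,0,0,0,0,0],
    [0,0.1,0,0,0,0,0],
    [0,0.13,0,0,0,0,0],
    [0,0.16,0,0,0,0,0],
    [0,0.2,0,0,0,0,0],
    [0,0.2,0,0,0,0,0],
    [0,0.2,0,0,0,0,0]
  ]
}}

```text
clock: 10.35
tool_pos: [0.5469, -0.2639, 0.1015]
orientation: [180.0, 0.0, -86.0]
force: [0.7, 1.6, 1.0]
opening: 0.0006
```

```bash
python3 look.py w4
```

```text
10.35 unit TCP [  0.1 -25.5] 0.1015 F [0.8 1.5]
```

{"name": "move_arm", "arguments": {
  "commands": [
    [0,0.02,0,0,0,0,0],
    [0,0.04,0,0,0,0,0],
    [0,0.06,0,0,0,0,0],
    [0,0.08,0,0,0,0,0],
    [0,0.1,0,0,0,0,0],
    [0,0.1,0,0,0,0,0],
    [0,0.1,0,0,0,0,0],
    [0,0.1,0,0,0,0,0]
  ]
}}

```text
clock: 11.4
tool_pos: [0.547, -0.2641, 0.1016]
orientation: [180.0, 0.1, -86.0]
force: [-0.9, 8.2, 3.1]
opening: 0.0005
```

```bash
python3 look.py w5
```

```text
11.4 unit TCP [  0.2 -25.6] 0.1016 F [-0.4  8.2]
```

{"name": "move_arm", "arguments": {
  "commands": [
    [0,-0.5,0,0,0,0,0],
    [0,-1,0,0,0,0,0],
    [0,-1,0,-2,0,0,0],
    [0,-1,0,-4,0,0,0],
    [0,-1,0,-5.5,0,0,0],
    [0,1,0,-5.5,0,0,0],
    [0,3,0,-5.5,0,0,0],
    [0,3.9,0,-5.5,0,0,0]
  ]
}}

```text
clock: 12.45
tool_pos: [0.5492, -0.3056, 0.1555]
orientation: [179.9, 0.0, -86.1]
force: [-0.3, 0.2, -0.9]
opening: 0.0002
```

```bash
python3 look.py w6
python3 - <<'E'
from plant import cams
import cv2
s=cams.snapshot("scene");cv2.imwrite("pics/s6.png",cv2.resize(s["frame"][100:220,150:310,::-1],(800,600),interpolation=cv2.INTER_CUBIC))
E
```

```text
12.45 unit TCP [ -0.5 -67.3] 0.1555 F [-0.3  0.2]
```

View pics/s6.png

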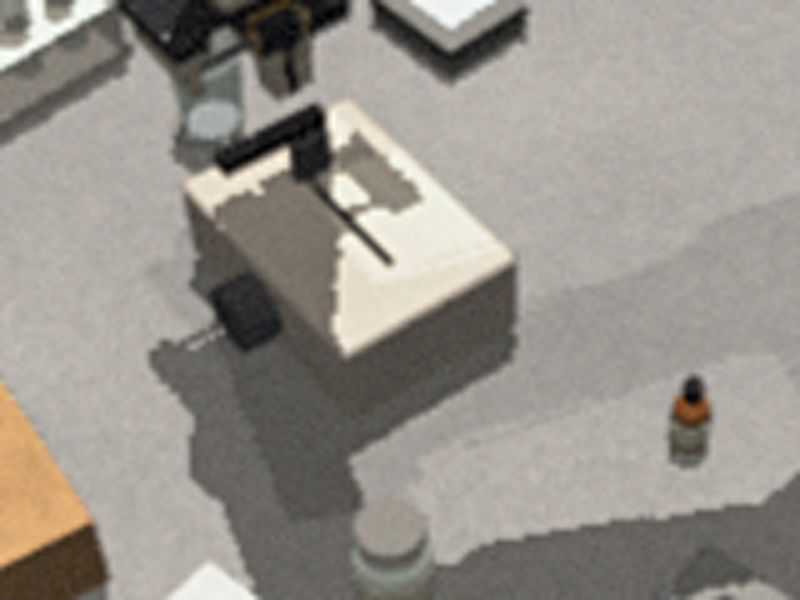

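The scene view shows the paddle at the closed end, (310,155), beside the block, with the fingers raised behind it. I'll lower into the gap and begin the return push.

{"name": "move_arm", "arguments": {
  "commands": [
    [0,0,0,0,0,0,0],
    [0,0,0,1.5,0,0,0],
    [0,0,0,3,0,0,0],
    [0,0,0,4,0,0,0],
    [0,0,0,5,0,0,0],
    [0,0,0,5.4,0,0,0],
    [0,0,0,5.4,0,0,0],
    [0,0,0,5.4,0,0,0]
  ]
}}

```text
clock: 13.55
tool_pos: [0.5501, -0.3041, 0.103]
orientation: [-180.0, -0.0, -86.0]
force: [-0.0, -0.8, 0.1]
opening: 0.0004
```

```bash
python3 look.py w7
```

```text
13.55 unit TCP [  0.4 -65.8] 0.103 F [-0.1 -0.8]
```

View pics/w7.png

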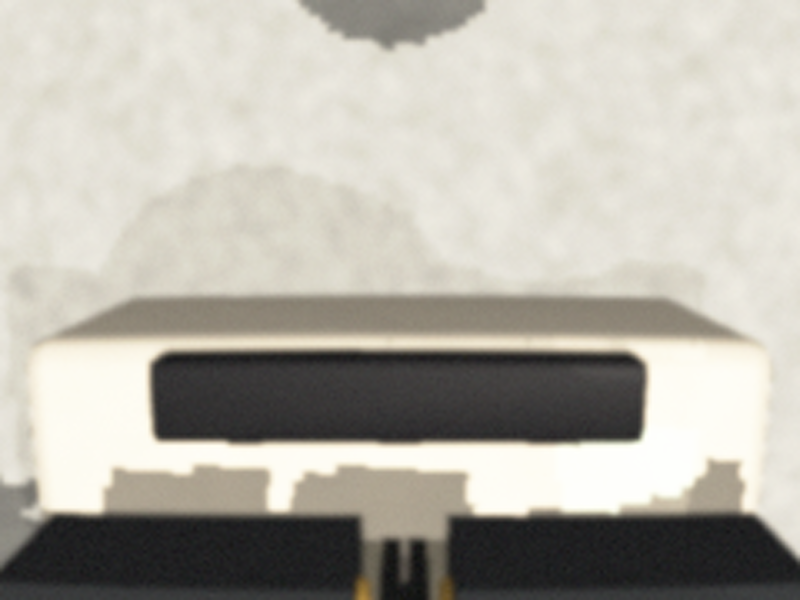

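{"name": "move_arm", "arguments": {
  "commands": [
    [0,-0.2,0,0,0,0,0],
    [0,-0.4,0,0,0,0,0],
    [0,-0.6,0,0,0,0,0],
    [0,-0.8,0,0,0,0,0],
    [0,-1,0,0,0,0,0],
    [0,-1.1,0,0,0,0,0],
    [0,-1.2,0,0,0,0,0],
    [0,-1.3,0,0,0,0,0]
  ]
}}

```text
clock: 14.6
tool_pos: [0.549, -0.2915, 0.1027]
orientation: [-180.0, -0.0, -86.0]
force: [0.1, -4.0, -0.2]
opening: 0.0002
```

{"name": "move_arm", "arguments": {
  "commands": [
    [0,-0.05,0,0,0,0,0],
    [0,-0.1,0,0,0,0,0],
    [0,-0.15,0,0,0,0,0],
    [0,-0.2,0,0,0,0,0],
    [0,-0.25,0,0,0,0,0],
    [0,-0.3,0,0,0,0,0],
    [0,-0.3,0,0,0,0,0],
    [0,-0.3,0,0,0,0,0]
  ]
}}

```text
clock: 15.6
tool_pos: [0.5486, -0.2878, 0.1024]
orientation: [180.0, 0.0, -86.0]
force: [0.5, 0.0, -0.8]
opening: 0.0007
```

```bash
python3 look.py w8
```

```text
15.6 unit TCP [  0.1 -49.4] 0.1024 F [ 0.5 -0. ]
```

```bash
cat > sc.py <<'E'
from plant import cams
from h import *
import cv2,sys
s=cams.snapshot("scene");pickle.dump(s,open(f"pics/{sys.argv[1]}.pkl","wb"))
f=s["frame"][100:190,180:280,::-1].copy()
f=cv2.resize(f,None,fx=6.5,fy=6.5,interpolation=cv2.INTER_CUBIC)
# predicted right (robot-side, unit -x) / left bottom corner of paddle for clicks
for i in range(6):
    y=-.04+.016*i
    p=proj(s,[*w(0,y),.08]);p=((p+.5-[180,100])*6.5-.5).astype(int);cv2.circle(f,tuple(int(v) for v in p),2,(0,0,255),-1)
cv2.imwrite(f"pics/{sys.argv[1]}.png",f)
E
python3 sc.py s8
```

```text
(no output)
```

View pics/s8.png

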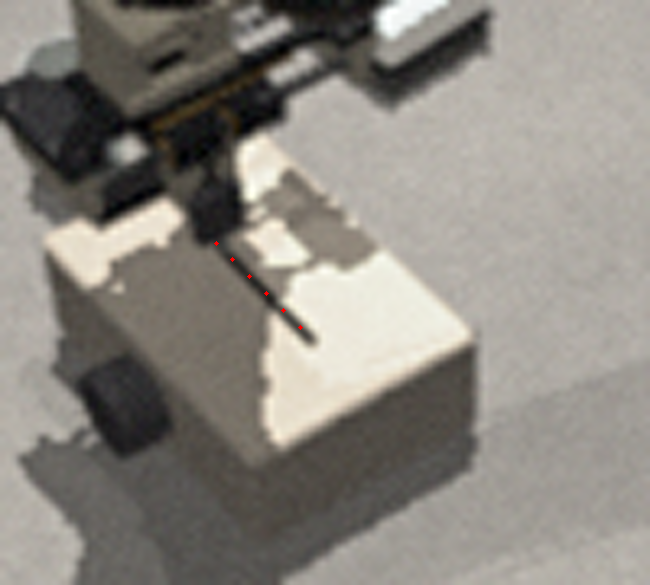

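The scene view shows the paddle at (218,210), its foot near the click-0 dot at (215,243), so it hasn't snapped yet. I'll continue in small steps.

{"name": "move_arm", "arguments": {
  "commands": [
    [0,-0.05,0,0,0,0,0],
    [0,-0.1,0,0,0,0,0],
    [0,-0.15,0,0,0,0,0],
    [0,-0.2,0,0,0,0,0],
    [0,-0.2,0,0,0,0,0],
    [0,-0.2,0,0,0,0,0],
    [0,-0.2,0,0,0,0,0],
    [0,-0.2,0,0,0,0,0]
  ]
}}

```text
clock: 16.7
tool_pos: [0.5485, -0.286, 0.1026]
orientation: [-180.0, -0.0, -86.0]
force: [0.0, -0.3, 0.5]
opening: 0.0003
```

{"name": "move_arm", "arguments": {
  "commands": [
    [0,-0.05,0,0,0,0,0],
    [0,-0.1,0,0,0,0,0],
    [0,-0.15,0,0,0,0,0],
    [0,-0.2,0,0,0,0,0],
    [0,-0.2,0,0,0,0,0],
    [0,-0.2,0,0,0,0,0],
    [0,-0.2,0,0,0,0,0],
    [0,-0.2,0,0,0,0,0]
  ]
}}

```text
clock: 17.7
tool_pos: [0.5484, -0.284, 0.1026]
orientation: [180.0, 0.0, -86.0]
force: [-0.5, -0.3, 0.2]
opening: 0.0003
```

```bash
python3 look.py w9; python3 sc.py s9
```

```text
17.7 unit TCP [  0.2 -45.7] 0.1026 F [-0.5 -0.3]
```

View pics/s9.png

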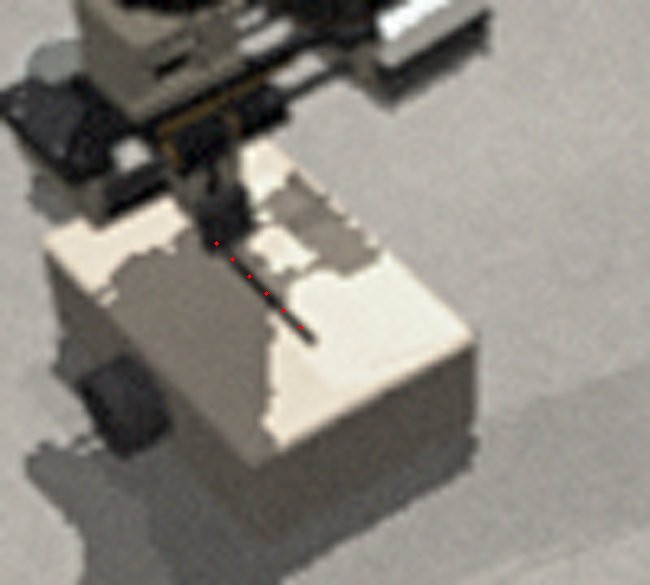

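```bash
cat > cmp.py <<'E'
import pickle,cv2,numpy as np,sys
ims=[]
for n in sys.argv[2:]:
    f=pickle.load(open(f"pics/{n}.pkl","rb"))["frame"][112:152,200:232,::-1]
    f=cv2.resize(f,None,fx=12,fy=12,interpolation=cv2.INTER_CUBIC)
    ims.append(np.clip(f.astype(float)*1.6,0,255).astype(np.uint8))
cv2.imwrite(f"pics/{sys.argv[1]}.png",np.hstack(ims))
E
python3 cmp.py c1 s8 s9
```

```text
(no output)
```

View pics/c1.png

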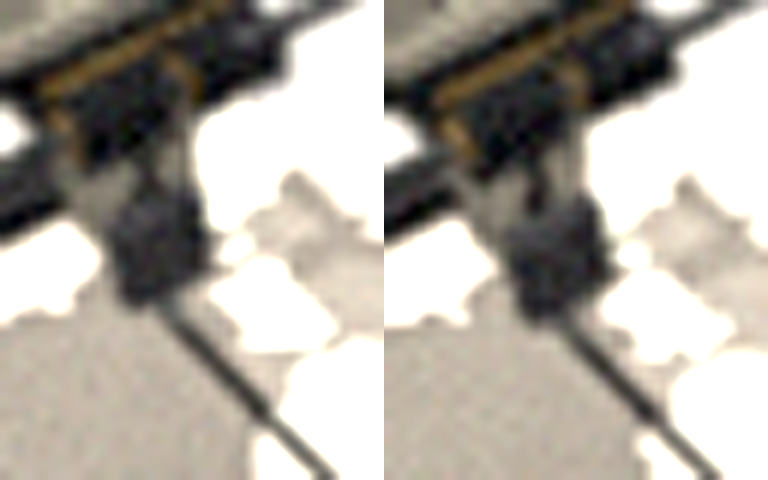

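{"name": "move_arm", "arguments": {
  "commands": [
    [0,-0.05,0,0,0,0,0],
    [0,-0.1,0,0,0,0,0],
    [0,-0.15,0,0,0,0,0],
    [0,-0.2,0,0,0,0,0],
    [0,-0.25,0,0,0,0,0],
    [0,-0.3,0,0,0,0,0],
    [0,-0.3,0,0,0,0,0],
    [0,-0.3,0,0,0,0,0]
  ]
}}

```text
clock: 18.8
tool_pos: [0.5481, -0.281, 0.1026]
orientation: [180.0, 0.0, -86.0]
force: [-0.7, -0.4, 0.9]
opening: 0.0004
```

```bash
python3 look.py w10; python3 sc.py s10; python3 cmp.py c2 s9 s10
```

```text
18.8 unit TCP [  0.1 -42.6] 0.1026 F [-0.7 -0.4]
```

View pics/c2.png

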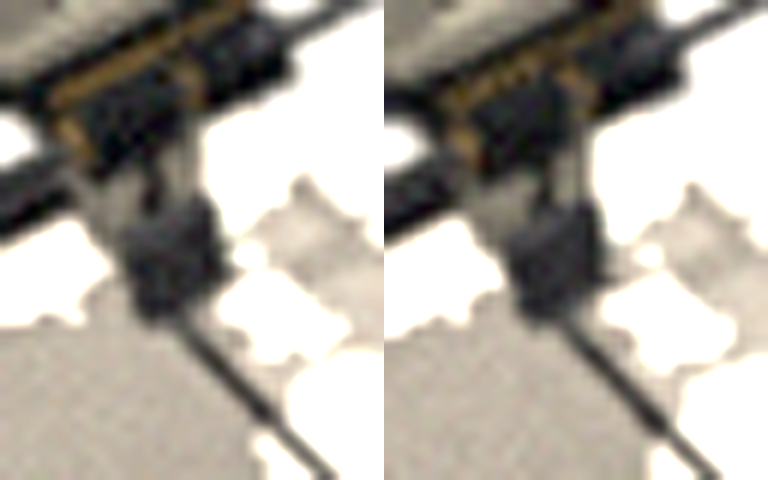

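The paddle tip stayed put at (156,320) while the finger advanced 3 mm, so the lever is in click 1. Contact is expected near TCP -38.6 mm and the second snap near -30.6 mm.

{"name": "move_arm", "arguments": {
  "commands": [
    [0,-0.1,0,0,0,0,0],
    [0,-0.2,0,0,0,0,0],
    [0,-0.3,0,0,0,0,0],
    [0,-0.4,0,0,0,0,0],
    [0,-0.5,0,0,0,0,0],
    [0,-0.6,0,0,0,0,0],
    [0,-0.6,0,0,0,0,0],
    [0,-0.6,0,0,0,0,0]
  ]
}}

```text
clock: 19.9
tool_pos: [0.5478, -0.2749, 0.1026]
orientation: [-180.0, 0.0, -86.0]
force: [0.0, -1.8, -1.0]
opening: 0.0005
```

{"name": "move_arm", "arguments": {
  "commands": [
    [0,-0.05,0,0,0,0,0],
    [0,-0.1,0,0,0,0,0],
    [0,-0.15,0,0,0,0,0],
    [0,-0.2,0,0,0,0,0],
    [0,-0.25,0,0,0,0,0],
    [0,-0.3,0,0,0,0,0],
    [0,-0.35,0,0,0,0,0],
    [0,-0.4,0,0,0,0,0]
  ]
}}

```text
clock: 20.9
tool_pos: [0.5475, -0.2709, 0.1026]
orientation: [-180.0, 0.0, -86.0]
force: [0.1, -1.5, -0.1]
opening: 0.0002
```

```bash
python3 look.py w11; python3 sc.py s11; python3 cmp.py c3 s10 s11
```

```text
20.9 unit TCP [  0.2 -32.5] 0.1026 F [-0.  -1.5]
```

View pics/c3.png

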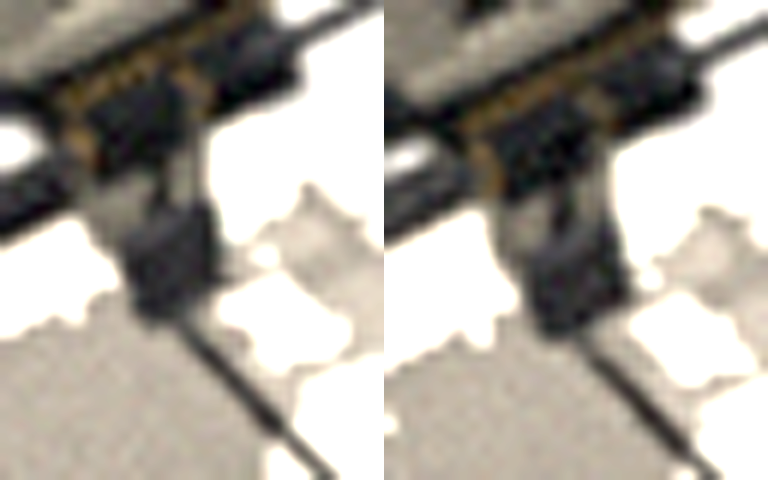

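{"name": "move_arm", "arguments": {
  "commands": [
    [0,-0.05,0,0,0,0,0],
    [0,-0.1,0,0,0,0,0],
    [0,-0.15,0,0,0,0,0],
    [0,-0.2,0,0,0,0,0],
    [0,-0.25,0,0,0,0,0],
    [0,-0.25,0,0,0,0,0],
    [0,-0.25,0,0,0,0,0],
    [0,-0.25,0,0,0,0,0]
  ]
}}

```text
clock: 22.0
tool_pos: [0.5473, -0.2686, 0.1026]
orientation: [180.0, 0.0, -86.0]
force: [-0.7, 0.2, 0.5]
opening: 0.0006
```

```bash
python3 look.py w12; python3 sc.py s12; python3 cmp.py c4 s11 s12
```

```text
22.0 unit TCP [  0.2 -30.2] 0.1026 F [-0.7  0.2]
```

View pics/c4.png

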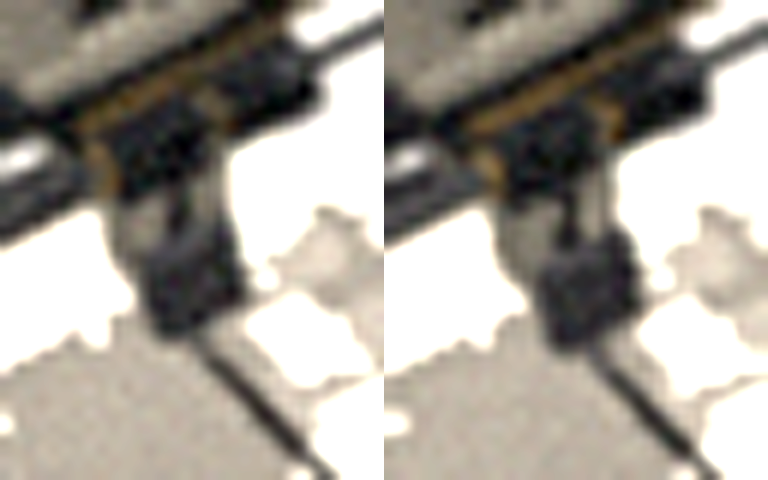

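The tip is at (188,350), a full click (about 31 px) beyond the click-1 position, and the force is zero, so this is click 2. The third snap is expected near TCP -14.6 mm, with the tip then near (220,380).

{"name": "move_arm", "arguments": {
  "commands": [
    [0,-0.1,0,0,0,0,0],
    [0,-0.2,0,0,0,0,0],
    [0,-0.3,0,0,0,0,0],
    [0,-0.4,0,0,0,0,0],
    [0,-0.5,0,0,0,0,0],
    [0,-0.6,0,0,0,0,0],
    [0,-0.7,0,0,0,0,0],
    [0,-0.7,0,0,0,0,0]
  ]
}}

```text
clock: 23.1
tool_pos: [0.5468, -0.2622, 0.1026]
orientation: [-180.0, -0.0, -86.0]
force: [0.6, -4.7, -1.5]
opening: 0.0004
```

{"name": "move_arm", "arguments": {
  "commands": [
    [0,-0.05,0,0,0,0,0],
    [0,-0.1,0,0,0,0,0],
    [0,-0.15,0,0,0,0,0],
    [0,-0.2,0,0,0,0,0],
    [0,-0.25,0,0,0,0,0],
    [0,-0.3,0,0,0,0,0],
    [0,-0.3,0,0,0,0,0],
    [0,-0.3,0,0,0,0,0]
  ]
}}

```text
clock: 24.1
tool_pos: [0.5466, -0.2583, 0.1026]
orientation: [-180.0, 0.0, -86.0]
force: [0.0, -0.9, 0.1]
opening: 0.0001
```

{"name": "move_arm", "arguments": {
  "commands": [
    [0,-0.03,0,0,0,0,0],
    [0,-0.06,0,0,0,0,0],
    [0,-0.1,0,0,0,0,0],
    [0,-0.13,0,0,0,0,0],
    [0,-0.16,0,0,0,0,0],
    [0,-0.2,0,0,0,0,0],
    [0,-0.25,0,0,0,0,0],
    [0,-0.3,0,0,0,0,0]
  ]
}}

```text
clock: 25.1
tool_pos: [0.5464, -0.2554, 0.1026]
orientation: [-180.0, 0.0, -86.0]
force: [0.3, -0.2, -0.4]
opening: 0.0003
```

```bash
python3 look.py w13; python3 sc.py s13; python3 cmp.py c5 s12 s13
```

```text
25.1 unit TCP [  0.2 -17. ] 0.1026 F [ 0.3 -0.2]
```

View pics/c5.png

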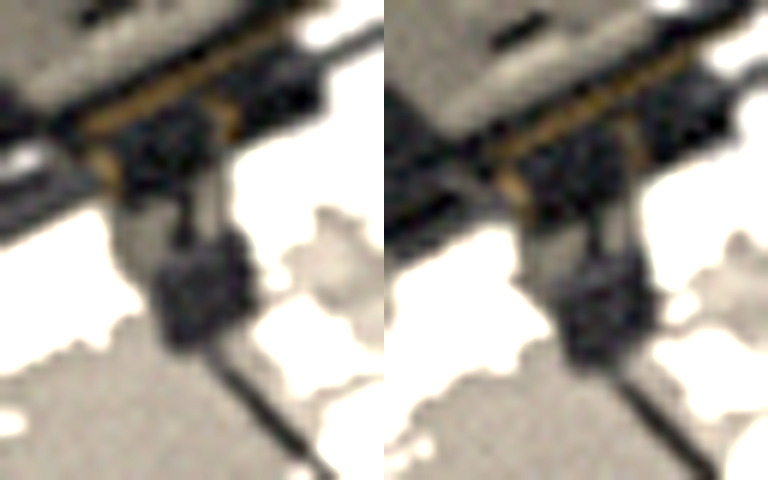

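{"name": "move_arm", "arguments": {
  "commands": [
    [0,-0.03,0,0,0,0,0],
    [0,-0.06,0,0,0,0,0],
    [0,-0.1,0,0,0,0,0],
    [0,-0.13,0,0,0,0,0],
    [0,-0.16,0,0,0,0,0],
    [0,-0.2,0,0,0,0,0],
    [0,-0.25,0,0,0,0,0],
    [0,-0.25,0,0,0,0,0]
  ]
}}

```text
clock: 26.2
tool_pos: [0.5462, -0.253, 0.1026]
orientation: [-180.0, 0.0, -86.0]
force: [0.4, 0.1, 0.3]
opening: 0.0004
```

```bash
python3 look.py w14; python3 sc.py s14; python3 cmp.py c6 s13 s14
```

```text
26.2 unit TCP [  0.2 -14.6] 0.1026 F [0.4 0.1]
```

View pics/c6.png

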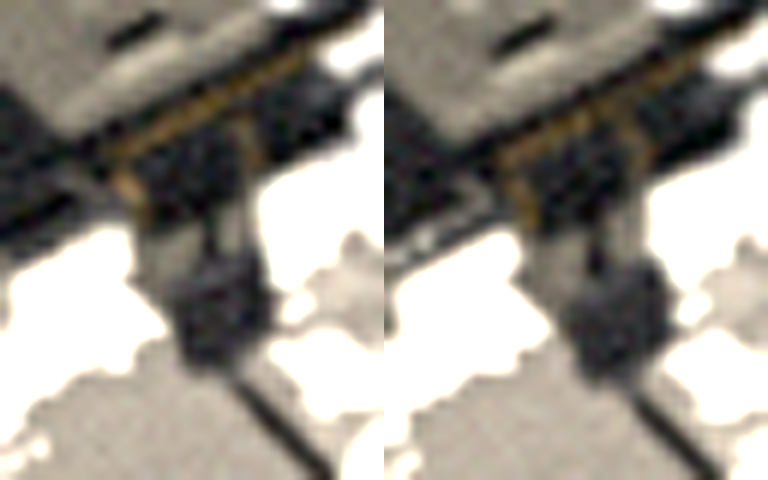

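The tip is at about (221,382), which is the click-3 prediction. I'll back the fingers off and check that the lever stays.

{"name": "move_arm", "arguments": {
  "commands": [
    [0,0.1,0,0,0,0,0],
    [0,0.3,0,0,0,0,0],
    [0,0.6,0,0,0,0,0],
    [0,1,0,0,0,0,0],
    [0,1.5,0,0,0,0,0],
    [0,2,0,0,0,0,0],
    [0,2,0,-1.5,0,0,0],
    [0,2,0,-3,0,0,0]
  ]
}}

```text
clock: 27.3
tool_pos: [0.5478, -0.2732, 0.1339]
orientation: [-180.0, -0.0, -86.0]
force: [0.4, 0.5, 0.2]
opening: 0.0008
```

{"name": "move_arm", "arguments": {
  "commands": [
    [0,2,0,-3,0,0,0],
    [0,4,0,-5,0,0,0],
    [0,6,0,-7,0,0,0],
    [0,6,0,-9,0,0,0],
    [0,6,0,-9,0,0,0],
    [0,6,0,-9,0,0,0],
    [0,6,0,-9,0,0,0],
    [0,6,0,-9,0,0,0]
  ]
}}

```text
clock: 28.3
tool_pos: [0.5516, -0.3326, 0.222]
orientation: [179.9, 0.0, -86.0]
force: [-0.8, 0.3, 0.6]
opening: 0.0005
```

```bash
python3 look.py w15; python3 sc.py s15; python3 cmp.py c7 s14 s15
python3 - <<'E'
from plant import cams
import cv2,pickle
s=cams.snapshot("scene");pickle.dump(s,open("pics/f.pkl","wb"))
cv2.imwrite("pics/full.png",cv2.resize(s["frame"][:,:,::-1],(800,600),interpolation=cv2.INTER_CUBIC))
E
```

```text
28.3 unit TCP [ -0.  -94.4] 0.222 F [-0.8  0.3]
```

View pics/c7.png

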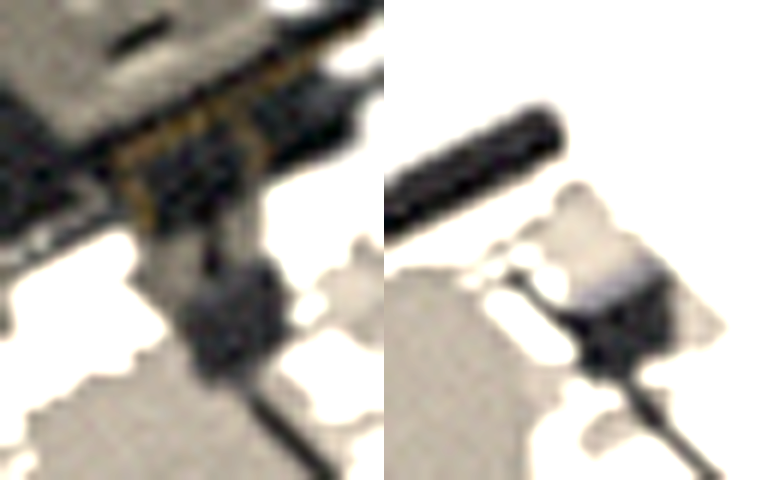

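View pics/s15.png

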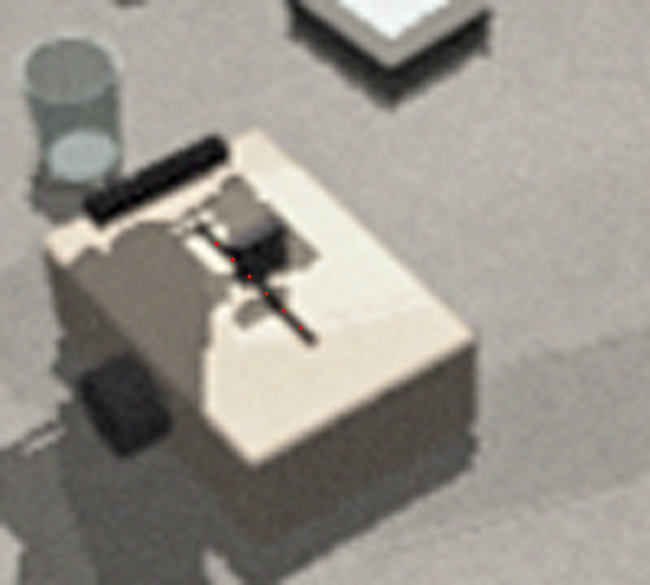

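View pics/full.png

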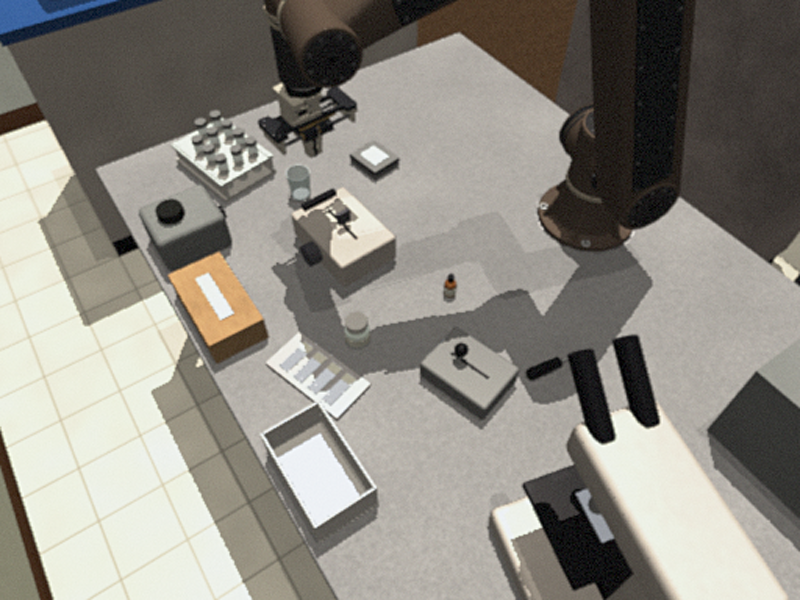

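The scene view shows the paddle free of the fingers with its tip unmoved (221,378), and the bystanders and ball lever look unmoved. I'll measure precisely in the wrist view.

{"name": "move_arm", "arguments": {
  "commands": [
    [0,-4,0,-1,0,0,0],
    [0,-8,0,-2,0,0,0],
    [0,-11,0,-2,0,0,0],
    [0,-14,0,-2,0,0,0],
    [0,-14,0,-2,0,0,0],
    [0,-14,0,-2,0,0,0],
    [0,-14,0,-2,0,0,0],
    [0,-14,0,-2,0,0,0]
  ]
}}

```text
clock: 29.45
tool_pos: [0.5419, -0.1939, 0.2423]
orientation: [180.0, -0.0, -86.0]
force: [-0.4, -0.6, 0.4]
opening: 0.0005
```

```bash
python3 look.py w16
```

```text
29.45 unit TCP [ 0.1 44.7] 0.2423 F [-0.5 -0.6]
```

View pics/w16.png

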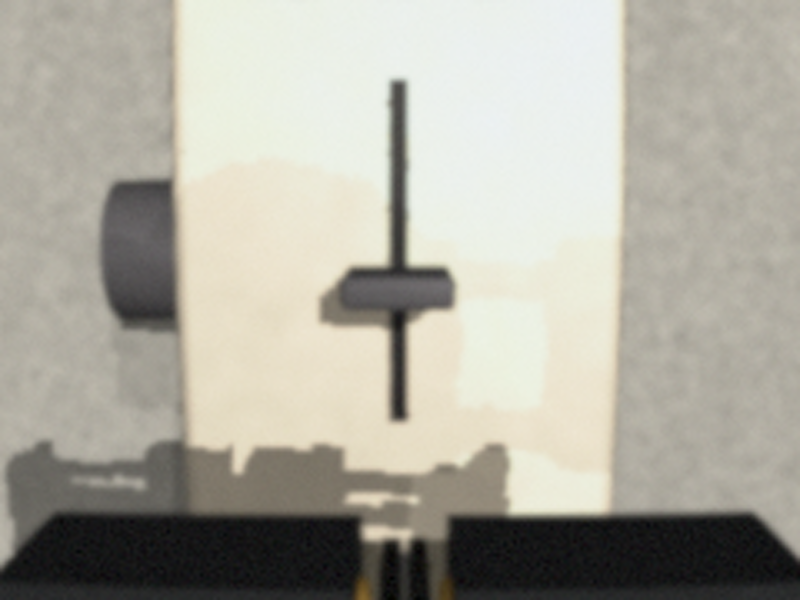

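Run:
```python
from h import *
s=pickle.load(open("pics/w16.pkl","rb"))
for n,v,z in (("top c",293,.128),("top front",278,.128),("top back",308,.128),("bot front",268,.094),("slot-",80,.08),("slot+",420,.08)): print(n,u(wray(s,(136+397*.3,60+v*.3),z)).round(1))
a=pickle.load(open("pics/scene0.pkl","rb"))["frame"];b=pickle.load(open("pics/f.pkl","rb"))["frame"]
import cv2
g=lambda i,n:i[n[1]:n[1]+n[3],n[0]:n[0]+n[2]]
for n in [(281,215,28,25),(278,172,20,22),(180,103,24,28),(218,198,24,26),(222,88,36,24),(166,210,74,58),(335,226,28,18)]:
    t=g(a,n);m=cv2.matchTemplate(g(b,(n[0]-6,n[1]-6,n[2]+12,n[3]+12)),t,cv2.TM_CCOEFF_NORMED);print(n,cv2.minMaxLoc(m)[1],np.array(cv2.minMaxLoc(m)[3])-6)
```

```text
top c [0.2 6.8]
top front [0.2 2.6]
top back [ 0.2 10.9]
bot front [0.4 2.8]
slot- [  0.4 -56.8]
slot+ [ 0.6 54.6]
(281, 215, 28, 25) 0.9120233058929443 [0 0]
(278, 172, 20, 22) 0.9967317581176758 [0 0]
(180, 103, 24, 28) 0.9963154196739197 [0 0]
(218, 198, 24, 26) 0.6195055246353149 [0 0]
(222, 88, 36, 24) 0.9982709884643555 [0 0]
(166, 210, 74, 58) 0.6827491521835327 [0 0]
(335, 226, 28, 18) 0.9531524777412415 [0 0]
```

```bash
python3 -c "
from plant import job,sensors
print(sensors.get_obs()['qvel'].round(2)); print(job.close_job())"
```

```text
[ 0.26 -0.12  0.02 -0.12 -0.1  -0.03]
the job is handed in; nothing more can be done
None
```

I pushed the attenuator lever to its closed end and back to the third click, then handed the job in with the arm clear at about 29.5 s. I used closed fingertips and never gripped the lever. No verdict was reported, so the outcome rests on my own checks.

- **Closed end:** the tool stopped moving and the force rose to about 8 N, the highest I read. Readings came only at the end of each move.
- **Return push:** the first, second and third clicks each showed as a drop in force and a matching jump of the paddle in the images. The paddle did not move when I backed the fingers off.
- **Final position:** the wrist view put the paddle centre at unit y = +6.8 mm. The slot centre also read 1.1 mm low, so the corrected value is about +7.9 mm, or 47.9 mm of travel against the 48 mm target. Without that correction it is 46.8 mm, still within the 3.5 mm tolerance.
- **Other items:** image matching showed no shift for the ball lever, bottle, jar, beaker, slide box, slide tray or screwdriver. The jar and tray matches were weak (0.62 and 0.68) because the arm's shadow fell on them. I did not check the tally counter afterwards; the arm moved away from it and did not return.

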